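# Lay out the sample-mounting kit on the mat

## Task

Lay out the sample-mounting kit on the dark mat: put the black stage block in the middle, inside the white rectangle between the two coloured pads, and stand the brass puck on top of it at its centre. Put the clear sample box in the middle of the teal pad and stand the lens upright in the middle of the orange pad, and stand the amber vial behind the block, upright on the white circle; the block and the box should lie flat, the block squared up with its rectangle and the box with its pad, long side along long side. Leave the white jar and the red screwdriver where they are.

Things in the scene. Friction and masses are not known exactly. Their poses are not given: they have to be found in the camera images.
- mat: Dark grey mat, 210 x 300 x 2 mm, fixed on the bench (top 2 mm above it). Origin: on the bench under the centre of its printed white rectangle (78 along x, 52 along y). x points away from the robot, within 0.3 rad. Mat spans x -75..135, y -150..150. White circle, 37 mm across, behind the rectangle at x +98, y 0. Coloured pads at x 0, y +105 and -105, either on either side.
- teal_pad: Teal flat pad lying on the mat at one end of the row, fixed, 84 (x) by 68 (y) by 2 mm. Origin: centre of its underside, which is on the mat's top 2 mm above the bench, so its top is 4 mm above the bench. Axes parallel to the mat's.
- orange_pad: Orange flat pad lying on the mat at the other end of the row, fixed, same size and axes as the teal one: 84 (x) by 68 (y) by 2 mm, top 4 mm above the bench. Origin: centre of its underside.
- block: Loose black aluminium stage block with four small steel screws in its flat top, 70 (x, long side) by 44 (y) by 28 mm high, 150 to 310 g. Origin: centre of its underside; z up.
- puck: Loose brass disc with a tiny dark sample on top, 30 mm across and 22 mm high, 75 to 155 g. Origin: centre of its underside; z up.
- sample_box: Loose closed clear plastic box with white insert and a yellow latch at one short side, 64 (x, long side) by 48 (y) by 26 mm high, 60 g. The latch stands 2.5 mm out at -x. Origin: centre of its underside; z up.
- objective: Loose microscope lens standing upright: steel barrel 29 mm across with a black and a green ring, straight up to 32 mm, then a nose narrowing to 18 mm at the top, 44 mm high in all, 100 g. Origin: centre of its underside; z up.
- vial: Loose amber vial with a white cap standing upright, 25 mm across, 50 mm high, 24 to 42 g. Origin: centre of its underside; z up.
- jar: Bystander, loose: white jar with a blue lid, 42 mm across, 30 mm high, among the kit. Not to be moved. Origin: centre of its underside. (Another bystander among the kit is a flat clear dish, 52 mm across and 12 mm high, fixed to the bench.)
- screwdriver: Bystander, loose: red-handled screwdriver, 150 mm long, lying beyond the kit. Not to be moved. Origin: below its middle; its length runs along x.
Things that resemble listed ones, but are neither listed nor needed, are in the scene too. Leave any green or pink look-alike of the sample_box alone.

How it is judged:
At the end, for the whole second after the job is handed in: Block, box, lens and vial each within 12 mm of the middle of its place (rectangle, teal pad, orange pad, circle), puck on the block within 10 mm of its centre; block and box turned within 0.2 rad; all upright within 0.1 rad, resting on their support, released and still (horizontal distance between block and mat below 0.012 m and z of block in the frame of mat between -0.002 and 0.006 m and angle between the x axis of block and the x axis of mat, either way round below 0.2 rad and horizontal distance between puck and block below 0.01 m and z of puck in the frame of block between 0.024 and 0.032 m and horizontal distance between sample_box and teal_pad below 0.012 m and z of sample_box in the frame of teal_pad between -0.002 and 0.006 m and angle between the x axis of sample_box and the x axis of teal_pad, either way round below 0.2 rad and horizontal distance between objective and orange_pad below 0.012 m and z of objective in the frame of orange_pad between -0.002 and 0.006 m and x of vial in the frame of mat between 0.086 and 0.11 m and y of vial in the frame of mat between -0.012 and 0.012 m and z of vial in the frame of mat between -0.002 and 0.006 m and angle between each of block, puck, sample_box, objective, vial's own z axis and vertical below 0.1 rad and linear speed of each of block, puck, sample_box, objective, vial below 0.02 m/s and angular speed of each of block, puck, sample_box, objective, vial below 0.2 rad/s); the robot touches nothing.
It fails at once if the white jar is pushed more than 20 mm from where it was (distance of jar from where it was at the start of the episode above 0.02 m).
It fails at once if the red screwdriver is pushed more than 20 mm from where it was (distance of screwdriver from where it was at the start of the episode above 0.02 m).
It also fails if it takes over 131 s, if anything falls off the work surface, if the arm or the gripper's body presses on something with over 40 N, if the wrist force passes 120 N, or if a joint passes its speed limit or range.

## Robot

A 6-joint arm with a two-finger parallel gripper is mounted at the origin on the work surface. World frame = base frame: x ahead of the robot, y to its left, z up, the work surface at z = 0. Lengths are in m, angles in rad, forces in N, time in s.
With the tool pointing down it reaches from about 0.35 to 0.85 m from the base axis. Payload 8.1 kg.
Tool frame: the origin (TCP) lies between the finger pads; the fingertips stand 14 mm ahead of it and the grasp point (between the pads) lies 5 mm behind it (robot.tip_reach is the z of the fingertips in the tool frame, in m); z points along the fingers, y is the line along which they close (so a half turn about z gives the same grasp; the last joint's range is limited). The gripper opens to 93 mm and grips with 3 to 60 N. Pads are 15 mm wide; open, the fingers measure 128 mm over their backs; the gripper's body (75 mm by 188 mm) begins 65 mm behind the grasp point.
Start: joints at [-1.413, 0.13, 1.488, -0, 1.523, -0.085], TCP at [0.144, -0.582, 0.233] pointing down, gripper open.
Joint ranges: [-2.96, 2.96], [-0.89, 2.26], [0.02, 2.5], [-1.34, 4.48], [0, 2.73], [-2.66, 2.66]. Speed limits (rad/s): [2.39, 2.39, 2.79, 3.14, 3.14, 3.14].

## Interface

Orientations are given as a rotation vector (axis times angle).
In Python, from plant import robot gives the robot as it stands. The module is installed in compiled form; this text tells all that it offers.
- The arm moves only by the shell command python3 -m handwheel 'ROWS' [FORCE]. ROWS is JSON, a list of rows, each a list of 7 numbers: the closure, from -1 (fully open) to 1 (shut), then the shift along the tool's x, y, z each as a share of 100 cm, from -1 to 1, then the turn, a rotation vector about the tool's x, y, z each as a share of 180 degrees, from -1 to 1. In form: [[grip, tx, ty, tz, rx, ry, rz], ...]. A call has 1 to 20 rows; each row is the pose to reach, as a shift and turn from the pose commanded when the call began, along the tool's axes at that moment, turning the shorter way round; what a row does not reach only later rows make up. A row lasts 1/8 s, in which the tool goes at most 62.5 mm and 10.7 degrees, less where a joint would pass 70% of its speed; a pose out of reach is approached as far as the arm can. A call with a number of a shift or a turn outside -1 to 1 is refused whole. A call with a gripper value outside its range is refused whole. The fingers move at their own pace and stop on an object; FORCE is the grip in N (left out, the last holds). Time passes only in rows, so rows that repeat a pose let the fingers close. It gives the time, the measured TCP pose, the force, the opening and the grip force at its end, in the units of the state.
- robot.read_state(): the state, without advancing time (a new reading comes with each control period).
- robot.read_camera(name): name is "side" or "top" or "wrist"; returns a dict with "frame" (480x640x3 uint8, red, green, blue), "fx", "fy", "cx", "cy" (pixels), "k1" (the pictures are not rectified: a ray, as slopes to the right and down, at radius r is drawn at 1 + k1 r^2 times it, then the intrinsics apply), "rvec" (rotation vector, rad) and "tvec" (3), from world to camera coordinates, as OpenCV has them; the wrist camera has in their place "T_tool_cam" (4x4, takes a point from camera to tool coordinates, whose origin is the TCP and whose axes are the flange's). Camera axes: x right, y down, z forward; pixel columns grow to the right and rows downward; lengths in m; the calibration is good to about 2 mm. A picture is of the moment at which its call begins: read the wrist's pose just before it. There is no depth.
- robot.close_job(): hands the job in; it is judged then, once.
Trained networks look in a picture, given as the dict that the camera call returned (one of the last four; its "shot" number tells which), for a name from the list of things; names that differ only in an ending like _2 or _b are one class to them, and where a whole thing is asked for, a point or a joint stands for the part that bears it (a point fixed in the world has none). Each returns a list of dicts, best first, with "conf" (0 to 1); they miss things now and then, are a little off and sometimes report something else, mostly with a low value. They report only what shows in the picture. A call takes as long as a camera call. They do not tell look-alikes from the thing itself.
- robot.regions_of(picture, name): "mask" (480x640 bool, what is visible of it) and "rect" ([left, top, right, bottom] in pixels, round what is visible of it).
The state is a dict: "t": time; "q": joint angles; "dq": joint speeds; "joint_torque": joint torques, N m; "tool_pos": TCP position; "orientation": TCP orientation; "force": force on the tool from outside, world axes, zero at the start; "wrist_torque": the same for the moment, N m; "opening": finger opening in m; "gripper_force": force on a finger pad.
Only numpy, scipy, OpenCV 4.12 (cv2) and the standard library are available. Lean on these libraries where they do the work, as an engineer would, in place of code of your own. Each camera call takes 0.05 s, during which the arm holds its last target. There are 200 camera calls.

## Working session

There is one attempt and no reset: what is moved stays moved. The work goes in short steps, Python scripts to look and compute and a shell command to move; the robot and the scene stay as the last step left them, time stands still between calls to the robot, and variables do not carry over. Pictures are saved under pics/ and viewed, at most 14 in all, crops included, and the job is handed in when it is done.

```bash
mkdir -p pics
cat > h.py <<'E'
import numpy as np,cv2
from scipy.spatial.transform import Rotation as R
from plant import robot
def shot(n):
    s=robot.read_state(); p=robot.read_camera(n)
    if 'rvec' in p:
        M=R.from_rotvec(np.ravel(p['rvec'])).as_matrix(); p['Rc']=M.T; p['C']=-M.T@np.ravel(p['tvec'])
    else:
        T=np.eye(4);T[:3,:3]=R.from_rotvec(s['orientation']).as_matrix();T[:3,3]=s['tool_pos'];T=T@np.array(p['T_tool_cam']);p['Rc']=T[:3,:3];p['C']=T[:3,3]
    return p
def ray(p,uv):
    d=np.array([(uv[0]-p['cx'])/p['fx'],(uv[1]-p['cy'])/p['fy']]);u=d.copy()
    for _ in range(20): u=d/(1+p['k1']*(u@u))
    return p['Rc']@np.array([u[0],u[1],1.])
def atz(p,uv,z):
    d=ray(p,uv); return p['C']+d*(z-p['C'][2])/d[2]
def proj(p,X):
    c=p['Rc'].T@(np.array(X)-p['C']);u=c[:2]/c[2];u=u*(1+p['k1']*(u@u));return np.array([p['fx']*u[0]+p['cx'],p['fy']*u[1]+p['cy']])
def tri(ps,uvs):
    A=np.zeros((3,3));b=np.zeros(3)
    for p,uv in zip(ps,uvs):
        d=ray(p,uv);d/=np.linalg.norm(d);P=np.eye(3)-np.outer(d,d);A+=P;b+=P@p['C']
    return np.linalg.solve(A,b)
def save(p,f): cv2.imwrite('pics/'+f,p['frame'][:,:,::-1])
names=['mat','teal_pad','orange_pad','block','puck','sample_box','objective','vial','jar','screwdriver']
E
python3 - <<'E'
from h import *
for n in ['top','side','wrist']:
    p=shot(n);save(p,n+'0.png');print(n,p['C'].round(3),(p['Rc']@[0,0,1]).round(2),p['fx'])
    for k in names:
        for r in robot.regions_of(p,k)[:4]:
            if r['conf']>.2:
                ys,xs=np.where(r['mask']);c=(xs.mean(),ys.mean())
                print(k,round(r['conf'],2),np.round(r['rect']).astype(int),np.round(c,0),atz(p,c,.015).round(3)[:2])
s=robot.read_state();print(s)
E
```

```text
top [ 0.395 -0.089  1.357] [ 0.14 -0.01 -0.99] 506.3869488899979
mat 0.82 [140 213 269 320] [206. 264.] [0.513 0.182]
teal_pad 0.83 [147 247 183 289] [165. 266.] [0.507 0.292]
orange_pad 0.92 [220 270 257 307] [239. 288.] [0.451 0.092]
orange_pad 0.74 [422 235 436 245] [428. 241.] [ 0.586 -0.408]
block 0.77 [365 296 390 328] [375. 312.] [ 0.396 -0.266]
block 0.62 [223 268 256 306] [240. 288.] [0.452 0.091]
puck 0.56 [327 239 340 249] [330. 243.] [ 0.576 -0.145]
sample_box 0.86 [414 277 439 302] [423. 290.] [ 0.456 -0.394]
sample_box 0.79 [448 260 482 287] [466. 275.] [ 0.497 -0.509]
sample_box 0.66 [411 316 439 347] [423. 331.] [ 0.349 -0.392]
sample_box 0.56 [464 302 491 333] [476. 318.] [ 0.383 -0.533]
objective 0.7 [421 233 433 245] [428. 241.] [ 0.586 -0.408]
jar 0.64 [324 288 339 303] [330. 293.] [ 0.442 -0.147]
screwdriver 0.8 [302 142 317 197] [309. 164.] [ 0.794 -0.085]
side [ 0.339 -0.903  0.551] [ 0.24  0.82 -0.51] 437.88091522188813
mat 0.58 [220 174 307 223] [271. 200.] [0.505 0.138]
teal_pad 0.68 [247 175 278 187] [263. 180.] [0.504 0.271]
orange_pad 0.68 [236 208 270 22
[... 792 characters left out ...]
97] 393.6407962170725
{'t': 1.65, 'q': array([-1.41339546e+00,  1.30395091e-01,  1.48821785e+00, -2.10204044e-06,
        1.52301597e+00, -8.54145392e-02]), 'dq': array([ 0.0004569 , -0.00100758, -0.00014415, -0.00027315, -0.00079266,
       -0.00103783]), 'joint_torque': array([-2.88621804e-04, -5.59746301e+01, -4.92044842e+01,  7.69211445e-02,
        2.28128931e-02,  1.27340877e-05]), 'tool_pos': array([ 0.14427289, -0.58238688,  0.23262834]), 'orientation': array([-3.11843189e+00, -3.80473024e-01,  5.34547546e-06]), 'force': array([-0.31586321, -0.4213934 , -0.04767777]), 'wrist_torque': array([ 0.04170925, -0.00663572,  0.03763825]), 'gripper_force': 0.0, 'opening': 0.09277609219429497}
```

Run:
```python
import cv2
a=cv2.imread('pics/top0.png')[130:360,120:520];cv2.imwrite('pics/topc.png',cv2.resize(a,(800,460),interpolation=3))
b=cv2.imread('pics/side0.png')[160:460,180:500];cv2.imwrite('pics/sidec.png',cv2.resize(b,(640,600),interpolation=3))
```

```text
(no output)
```

View pics/topc.png

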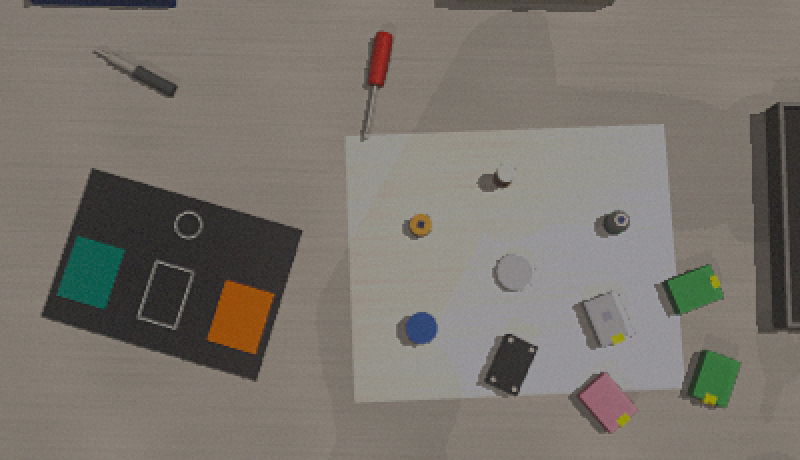

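View pics/sidec.png

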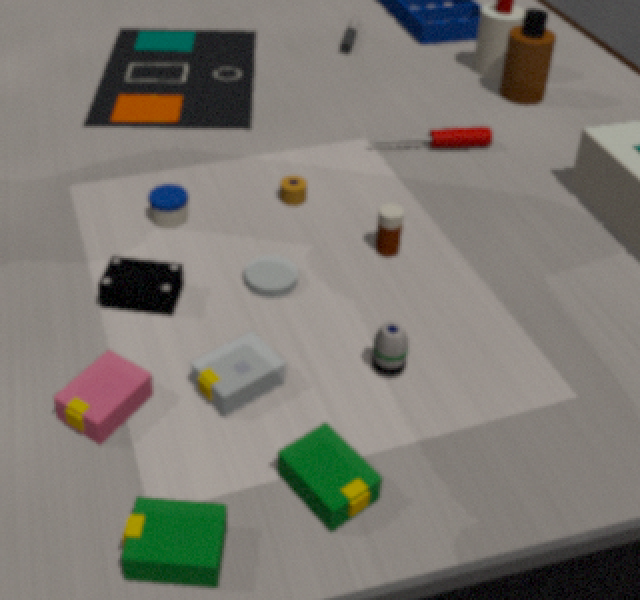

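```bash
cat >> h.py <<'E'
def rows(*wp):
    "waypoints (x,y,z,yaw of tool x) -> shares tx,ty,tz,rx,ry,rz and rows needed from the previous one"
    s=robot.read_state();M=R.from_rotvec(s['orientation']);p=s['tool_pos'];lp=p;la=0
    for x,y,z,a in wp:
        T=R.from_matrix(np.array([[np.cos(a),np.sin(a),0],[np.sin(a),-np.cos(a),0],[0,0,-1.]]))
        d=M.inv().apply(np.array([x,y,z])-p); v=(M.inv()*T).as_rotvec()
        n=max(np.linalg.norm(np.array([x,y,z])-lp)/.0625,abs(v[2]-la)/np.radians(10.7));lp=np.array([x,y,z]);la=v[2]
        print((x,y,z,round(a,3)),'row',np.round(np.r_[d,v/np.pi],4).tolist(),'n>=%.1f'%n)
E
python3 - <<'E'
from h import *
rows((.53,-.28,.36,0))
E
```

```text
(0.53, -0.28, 0.36, 0) row [0.4471, -0.2008, -0.1274, -0.0, 0.0, 0.0773] n>=8.1
```

```bash
python3 -m handwheel '[[-1,0.447,-0.2,-0.127,0,0,0.0773],[-1,0.447,-0.2,-0.127,0,0,0.0773],[-1,0.447,-0.2,-0.127,0,0,0.0773],[-1,0.447,-0.2,-0.127,0,0,0.0773],[-1,0.447,-0.2,-0.127,0,0,0.0773],[-1,0.447,-0.2,-0.127,0,0,0.0773],[-1,0.447,-0.2,-0.127,0,0,0.0773],[-1,0.447,-0.2,-0.127,0,0,0.0773],[-1,0.447,-0.2,-0.127,0,0,0.0773],[-1,0.447,-0.2,-0.127,0,0,0.0773],[-1,0.447,-0.2,-0.127,0,0,0.0773],[-1,0.447,-0.2,-0.127,0,0,0.0773],[-1,0.447,-0.2,-0.127,0,0,0.0773]]'
python3 - <<'E'
from h import *
p=shot('wrist');save(p,'w1.png');print(p['C'].round(3))
for k in names[3:]:
    for r in robot.regions_of(p,k)[:3]:
        if r['conf']>.3:
            ys,xs=np.where(r['mask']);c=(xs.mean(),ys.mean())
            print(k,round(r['conf'],2),np.round(r['rect']).astype(int),np.round(c,0),atz(p,c,.015).round(3)[:2])
E
```

```text
t: 3.28
tool_pos: [0.5294, -0.2816, 0.3596]
orientation: [3.142, -0.002, -0.0]
force: [-0.2, -0.3, -0.2]
opening: 0.0932
gripper_force: 0.0
[ 0.6   -0.282  0.512]
block 0.76 [279 268 331 330] [306. 295.] [ 0.396 -0.266]
puck 0.84 [194 144 224 170] [208. 156.] [ 0.58  -0.144]
sample_box 0.86 [372 297 428 347] [398. 325.] [ 0.351 -0.392]
sample_box 0.79 [479 273 530 333] [504. 301.] [ 0.386 -0.537]
sample_box 0.74 [377 219 429 278] [404. 250.] [ 0.458 -0.395]
objective 0.83 [409 143 436 162] [421. 150.] [ 0.587 -0.409]
vial 0.61 [282  85 306 112] [295.  98.] [ 0.648 -0.254]
jar 0.56 [199 250 238 283] [217. 264.] [ 0.44  -0.146]
screwdriver 0.71 [136   0 145  60] [140.  29.] [ 0.727 -0.074]
```

View pics/w1.png

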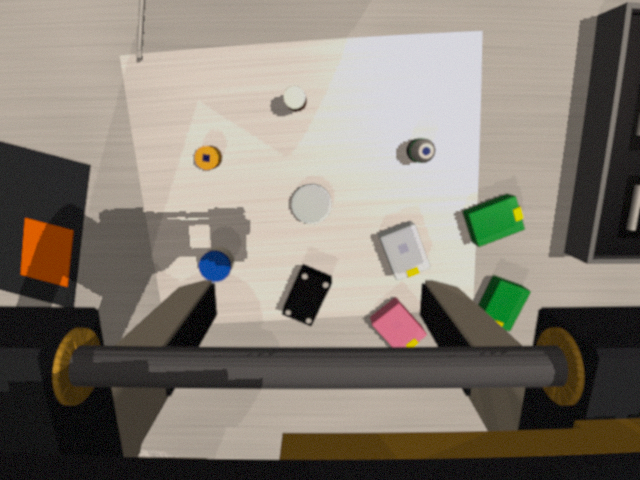

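```bash
python3 -m handwheel '[[-1,0,-0.472,0,0,0,0],[-1,0,-0.472,0,0,0,0],[-1,0,-0.472,0,0,0,0],[-1,0,-0.472,0,0,0,0],[-1,0,-0.472,0,0,0,0],[-1,0,-0.472,0,0,0,0],[-1,0,-0.472,0,0,0,0],[-1,0,-0.472,0,0,0,0],[-1,0,-0.472,0,0,0,0],[-1,0,-0.472,0,0,0,0],[-1,0,-0.472,0,0,0,0],[-1,0,-0.472,0,0,0,0]]'
cat >> h.py <<'E'
from scipy.optimize import minimize
def box(l,w,h): return np.array([[a*l/2,b*w/2,c] for a in(-1,1) for b in(-1,1) for c in(0,h)])
def cyl(*rz): return np.array([[r*np.cos(t),r*np.sin(t),z] for r,z in rz for t in np.linspace(0,2*np.pi,24,endpoint=False)])
shape=dict(block=box(.07,.044,.028),sample_box=box(.064,.048,.026),puck=cyl((.015,0),(.015,.022)),
 objective=cyl((.0145,0),(.0145,.032),(.009,.044)),vial=cyl((.0125,0),(.0125,.05)),jar=cyl((.021,0),(.021,.03)),teal_pad=box(.084,.068,.002),orange_pad=box(.084,.068,.002))
def hull(p,V,x):
    c,s=np.cos(x[3]),np.sin(x[3]);W=V@np.array([[c,s,0],[-s,c,0],[0,0,1]])+x[:3]
    return cv2.convexHull(np.array([proj(p,w) for w in W],np.float32))
def fit(pm,name,x0,free=4):
    "fit x,y,z,yaw of the model silhouettes to masks seen in pictures"
    V=shape[name];K=6
    data=[]
    for p,m in pm:
        ys,xs=np.where(m);l,t=xs.min()-12,ys.min()-12;w,h=xs.max()-l+13,ys.max()-t+13
        mm=np.zeros((h,w),np.uint8);mm[ys-t,xs-l]=1
        data.append((p,cv2.resize(mm,None,fx=K,fy=K,interpolation=0),l,t))
    def cost(x):
        e=0
        for p,m,l,t in data:
            H=(hull(p,V,x)-[l-.5,t-.5])*K; g=np.zeros_like(m);cv2.fillConvexPoly(g,np.round(H*16).astype(np.int32),1,shift=4)
            e+=1-(g&m).sum()/max((g|m).sum(),1)
        return e/len(data)
    best=None
    yaws=[x0[3]] if name not in('block','sample_box') else x0[3]+np.arange(4)*np.pi/4
    for a in yaws:
        q=np.array([*x0[:3],a])
        S=np.vstack([q]+[q+d for d in np.diag([.006,.006,.008,.25])])
        r=minimize(cost,q,method='Nelder-Mead',options=dict(initial_simplex=S,maxiter=250,xatol=1e-4,fatol=1e-4))
        if best is None or r.fun<best.fun: best=r
    return best.x,best.fun
def mask(p,name,xyz,lim=25):
    "region of the class nearest to where xyz projects"
    u=proj(p,xyz);b=None
    for r in robot.regions_of(p,name):
        ys,xs=np.where(r['mask'])
        if len(xs)==0: continue
        d=np.hypot(xs.mean()-u[0],ys.mean()-u[1])
        if d<lim and (b is None or d<b[0]): b=(d,r['mask'])
    return None if b is None else b[1]
E
python3 - <<'E'
from h import *
g=dict(block=(.396,-.266),puck=(.578,-.145),sample_box=(.457,-.394),objective=(.587,-.405),vial=(.65,-.25),jar=(.44,-.145),teal_pad=(.507,.292),orange_pad=(.451,.092))
w=shot('wrist');save(w,'w2.png');t=shot('top');s=shot('side')
for k,(x,y) in g.items():
    out=[]
    for n,p in [('w',w),('t',t),('s',s)]:
        if n=='w' and 'pad' not in k: continue
        m=mask(p,k,(x,y,.015))
        if m is not None: out.append((n,p,m))
    r,e=fit([(p,m) for n,p,m in out],k,(x,y,0,-.27 if 'pad' in k else 0))
    print(k,''.join(n for n,_,_ in out),r.round(4),'1-IoU %.3f'%e)
img=w['frame'];
c=t['frame'][225:315,350:470];cv2.imwrite('pics/boxcrop.png',cv2.resize(c[:,:,::-1],(720,540),interpolation=2))
E
```

```text
t: 5.18
tool_pos: [0.5303, 0.1901, 0.3598]
orientation: [3.142, -0.003, 0.0]
force: [0.1, 0.2, 0.2]
opening: 0.0927
gripper_force: 0.0
block ts [ 3.947e-01 -2.655e-01 -2.000e-04 -4.078e-01] 1-IoU 0.054
puck ts [ 5.774e-01 -1.441e-01  4.000e-04  4.350e-02] 1-IoU 0.077
sample_box ts [ 0.4571 -0.3927  0.0007  0.3848] 1-IoU 0.086
objective ts [ 0.5852 -0.4062 -0.0006  0.2313] 1-IoU 0.164
vial ts [ 6.450e-01 -2.550e-01  1.000e-04  2.165e-01] 1-IoU 0.108
jar ts [ 0.4409 -0.1472  0.0016  0.0866] 1-IoU 0.091
teal_pad wts [ 0.5081  0.2955  0.003  -0.2707] 1-IoU 0.318
orange_pad wts [ 0.452   0.0934  0.0032 -0.2609] 1-IoU 0.063
```

View pics/w2.png

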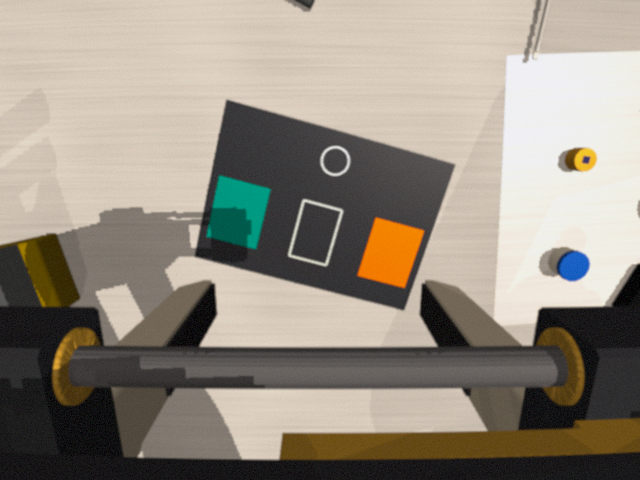

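View pics/boxcrop.png

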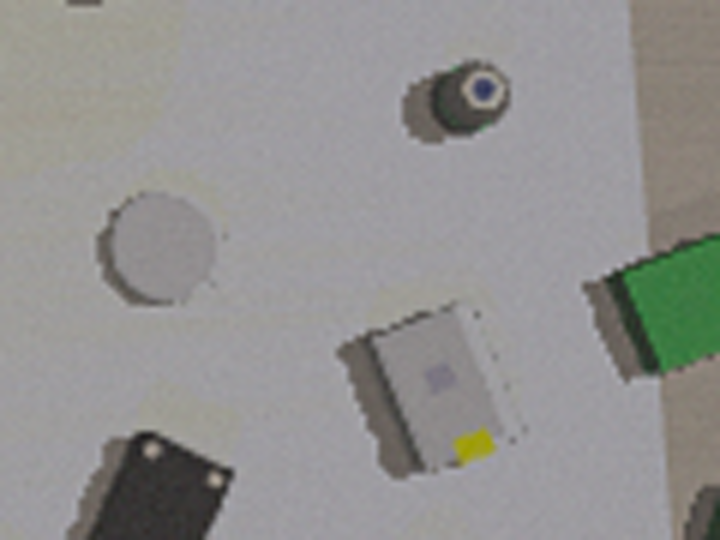

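```bash
cat > mat.py <<'E'
from h import *
from scipy.optimize import least_squares
s=robot.read_state();p=shot('wrist')
obs=[(308,200,39,-26,2),(343,209,39,26,2),(326,265,-39,26,2),(290,257,-39,-26,2),(335,161,98,0,2),
(376,217,42,71,4),(424,231,42,139,4),(408,288,-42,139,4),(358,275,-42,71,4),(219,176,42,-139,4),(271,187,42,-71,4),(256,249,-42,-71,4),(207,238,-42,-139,4)]
W=np.array([atz(p,o[:2],o[4]/1e3)[:2] for o in obs]);L=np.array([[o[2],-o[3]] for o in obs])/1e3
f=lambda q:(L@np.array([[np.cos(q[2]),np.sin(q[2])],[-np.sin(q[2]),np.cos(q[2])]])+q[:2]-W).ravel()
r=least_squares(f,[.479,.192,-.27]);print(r.x.round(4),(f(r.x)*1e3).round(1))
q=r.x;c,s=np.cos(q[2]),np.sin(q[2])
for n,l in dict(teal=(0,.105),orange=(0,-.105),circle=(.098,0)).items(): print(n,(q[0]+c*l[0]-s*l[1]).round(4),(q[1]+s*l[0]+c*l[1]).round(4))
rows((.395,-.2655,.1,-.408),(.395,-.2655,.017,-.408))
E
python3 mat.py
```

```text
[ 0.4793  0.1939 -0.2608] [-0.1  4.7 -1.6  0.3  0.1 -1.6  2.2 -0.1  0.1 -0.9 -0.1 -0.5  1.3 -1.5
  0.9  3.5 -0.7 -0.5  0.4 -1.1 -2.9 -0.2 -0.9 -1.2  1.3 -0.7]
teal 0.5064 0.2954
orange 0.4522 0.0925
circle 0.574 0.1687
(0.395, -0.2655, 0.1, -0.408) row [-0.1351, 0.4567, 0.2596, 0.0, 0.0, 0.1299] n>=8.7
(0.395, -0.2655, 0.017, -0.408) row [-0.1351, 0.4567, 0.3426, 0.0, 0.0, 0.1299] n>=1.3
```

```bash
python3 -m handwheel '[[-1,-0.135,0.457,0.26,0,0,0.13],[-1,-0.135,0.457,0.26,0,0,0.13],[-1,-0.135,0.457,0.26,0,0,0.13],[-1,-0.135,0.457,0.26,0,0,0.13],[-1,-0.135,0.457,0.26,0,0,0.13],[-1,-0.135,0.457,0.26,0,0,0.13],[-1,-0.135,0.457,0.26,0,0,0.13],[-1,-0.135,0.457,0.26,0,0,0.13],[-1,-0.135,0.457,0.26,0,0,0.13],[-1,-0.135,0.457,0.26,0,0,0.13],[-1,-0.135,0.457,0.26,0,0,0.13],[-1,-0.135,0.457,0.26,0,0,0.13],[-1,-0.135,0.457,0.26,0,0,0.13]]' 25
python3 - <<'E'
from h import *
p=shot('wrist');save(p,'w3.png')
rows((.395,-.2655,.017,-.408))
for k,x in dict(block=(.395,-.2655,0,-.408),sample_box=(.457,-.393,0,.385)).items():
    m=mask(p,k,x,60)
    if m is not None: r,e=fit([(p,m)],k,x);print(k,r.round(4),round(e,3))
E
```

```text
t: 7.9
tool_pos: [0.3959, -0.2653, 0.1004]
orientation: [3.076, -0.635, 0.002]
force: [0.9, 0.3, -0.1]
opening: 0.0932
gripper_force: 0.0
(0.395, -0.2655, 0.017, -0.408) row [-0.0007, 0.0004, 0.0832, 0.0001, -0.0003, 0.0003] n>=1.3Traceback (most recent call last):
  File "<stdin>", line 5, in <module>
  File "h.py", line 66, in mask
    u=proj(p,xyz);b=None
  File "h.py", line 18, in proj
    c=p['Rc'].T@(np.array(X)-p['C']);u=c[:2]/c[2];u=u*(1+p['k1']*(u@u));return np.array([p['fx']*u[0]+p['cx'],p['fy']*u[1]+p['cy']])
                 ~~~~~~~~~~~^~~~~~~
ValueError: operands could not be broadcast together with shapes (4,) (3,)
```

View pics/w3.png

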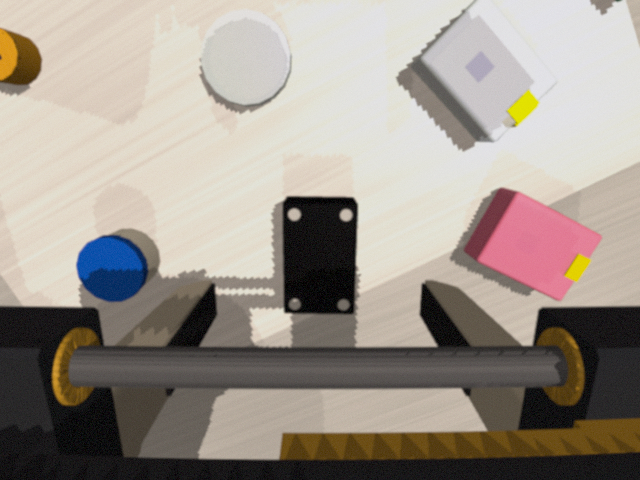

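```bash
python3 -m handwheel '[[-1,0,0,0.04,0,0,0],[-1,0,0,0.083,0,0,0],[-1,0,0,0.083,0,0,0],[-1,0,0,0.083,0,0,0],[1,0,0,0.083,0,0,0],[1,0,0,0.083,0,0,0],[1,0,0,0.083,0,0,0],[1,0,0,0.083,0,0,0],[1,0,0,0.083,0,0,0],[1,0,0,0.083,0,0,0],[1,0,0,0.083,0,0,0],[1,0,0,0.083,0,0,0],[1,0,0,0.04,0,0,0],[1,0,0,-0.01,0,0,0],[1,0,0,-0.01,0,0,0],[1,0,0,-0.01,0,0,0]]' 30
python3 -c "
from h import *
rows((.479,.194,.11,-.261),(.479,.194,.020,-.261))"
```

```text
t: 9.95
tool_pos: [0.3948, -0.2655, 0.109]
orientation: [-3.076, 0.637, 0.001]
force: [-0.6, -1.2, -2.5]
opening: 0.0441
gripper_force: 30.0
(0.479, 0.194, 0.11, -0.261) row [-0.1052, -0.4552, -0.0009, -0.0001, 0.0002, -0.0469] n>=7.5
(0.479, 0.194, 0.02, -0.261) row [-0.1052, -0.4552, 0.0891, -0.0001, 0.0002, -0.0469] n>=1.4
```

```bash
python3 -m handwheel '[[1,-0.105,-0.455,0,0,0,-0.047],[1,-0.105,-0.455,0,0,0,-0.047],[1,-0.105,-0.455,0,0,0,-0.047],[1,-0.105,-0.455,0,0,0,-0.047],[1,-0.105,-0.455,0,0,0,-0.047],[1,-0.105,-0.455,0,0,0,-0.047],[1,-0.105,-0.455,0,0,0,-0.047],[1,-0.105,-0.455,0,0,0,-0.047],[1,-0.105,-0.455,0,0,0,-0.047],[1,-0.105,-0.455,0,0,0,-0.047],[1,-0.105,-0.455,0,0,0,-0.047],[1,-0.105,-0.455,0.05,0,0,-0.047],[1,-0.105,-0.455,0.08,0,0,-0.047],[1,-0.105,-0.455,0.0895,0,0,-0.047],[1,-0.105,-0.455,0.0895,0,0,-0.047],[1,-0.105,-0.455,0.0895,0,0,-0.047]]'
python3 -m handwheel '[[-0.6,0,0,0,0,0,0],[-0.6,0,0,0,0,0,0],[-0.6,0,0,0,0,0,0],[-0.6,0,0,0,0,0,0],[-1,0,0,-0.05,0,0,0],[-1,0,0,-0.09,0,0,0],[-1,0,0,-0.09,0,0,0],[-1,0,0,-0.09,0,0,0]]'
python3 - <<'E'
from h import *
p=shot('wrist');save(p,'w4.png')
m=mask(p,'block',(.479,.194,.015),80)
if m is not None: r,e=fit([(p,m)],'block',(.479,.194,.002,-.261));print(r.round(4),round(e,3))
rows((.5774,-.1445,.1,0.),(.5774,-.1445,.017,0.))
E
```

```text
t: 11.95
tool_pos: [0.4805, 0.1934, 0.0213]
orientation: [-3.114, 0.41, -0.003]
force: [-0.5, -0.3, -1.3]
opening: 0.0437
gripper_force: 30.0
t: 12.95
tool_pos: [0.4792, 0.1934, 0.1097]
orientation: [3.115, -0.408, -0.001]
force: [0.3, -0.2, 0.7]
opening: 0.0926
gripper_force: 0.0
[ 0.4802  0.1939 -0.0008 -0.2636] 0.016
(0.5774, -0.1445, 0.1, 0.0) row [0.1828, 0.3007, 0.0085, 0.0003, 0.0008, -0.083] n>=5.6
(0.5774, -0.1445, 0.017, 0.0) row [0.183, 0.3006, 0.0915, 0.0003, 0.0008, -0.083] n>=1.3
```

View pics/w4.png

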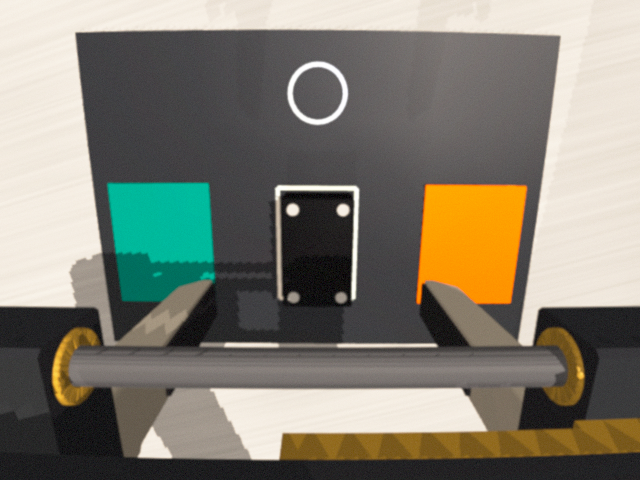

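```bash
python3 - <<'E'
from h import *
p=shot('wrist')
for n,z,l in [('orange',.004,[(425,184),(526,185),(513,304),(417,304)]),('teal',.004,[(108,183),(210,182),(214,302),(120,302)]),('circle',.002,[(318,93)]),('rect',.002,[(277,186),(358,187)])]:
    print(n,np.mean([atz(p,u,z) for u in l],0).round(4))
E
python3 -m handwheel '[[-1,0.183,0.3,0.01,0,0,-0.083],[-1,0.183,0.3,0.01,0,0,-0.083],[-1,0.183,0.3,0.01,0,0,-0.083],[-1,0.183,0.3,0.01,0,0,-0.083],[-1,0.183,0.3,0.01,0,0,-0.083],[-1,0.183,0.3,0.01,0,0,-0.083],[-1,0.183,0.3,0.01,0,0,-0.083],[-1,0.183,0.3,0.01,0,0,-0.083],[-1,0.183,0.3,0.01,0,0,-0.083],[-1,0.183,0.3,0.01,0,0,-0.083]]'
python3 - <<'E'
from h import *
p=shot('wrist')
m=mask(p,'puck',(.5774,-.1445,.011),80)
if m is not None: r,e=fit([(p,m)],'puck',(.5774,-.1445,0,0));print(r.round(4),round(e,3))
rows((.5774,-.1445,.017,0.))
E
```

```text
orange [0.451  0.0923 0.004 ]
teal [0.5067 0.2951 0.004 ]
circle [0.5734 0.1675 0.002 ]
rect [0.5172 0.1829 0.002 ]
t: 14.35
tool_pos: [0.5788, -0.1423, 0.1001]
orientation: [-3.141, -0.003, 0.0]
force: [0.4, -0.3, 0.2]
opening: 0.0928
gripper_force: 0.0
[ 0.5767 -0.1442 -0.0064 -0.099 ] 0.021
(0.5774, -0.1445, 0.017, 0.0) row [-0.0016, 0.0018, 0.0833, 0.0, -0.0001, 0.0004] n>=1.3
```

```bash
python3 -m handwheel '[[-1,-0.002,0.002,0.04,0,0,0],[-1,-0.002,0.002,0.083,0,0,0],[-1,-0.002,0.002,0.083,0,0,0],[-1,-0.002,0.002,0.083,0,0,0],[1,-0.002,0.002,0.083,0,0,0],[1,-0.002,0.002,0.083,0,0,0],[1,-0.002,0.002,0.083,0,0,0],[1,-0.002,0.002,0.083,0,0,0],[1,-0.002,0.002,0.083,0,0,0],[1,-0.002,0.002,0.083,0,0,0],[1,-0.002,0.002,0.083,0,0,0],[1,-0.002,0.002,0.083,0,0,0],[1,-0.002,0.002,0.083,0,0,0],[1,-0.002,0.002,0.04,0,0,0],[1,-0.002,0.002,-0.01,0,0,0],[1,-0.002,0.002,-0.01,0,0,0],[1,-0.002,0.002,-0.01,0,0,0]]' 25
python3 -c "
from h import *
rows((.480,.194,.11,-.261),(.480,.194,.0485,-.261))"
```

```text
t: 16.58
tool_pos: [0.5765, -0.1455, 0.1095]
orientation: [-3.141, 0.0, 0.001]
force: [-0.5, 0.3, -2.5]
opening: 0.0295
gripper_force: 25.0
(0.48, 0.194, 0.11, -0.261) row [-0.0965, -0.3395, -0.0004, -0.0, 0.0002, 0.0831] n>=5.6
(0.48, 0.194, 0.0485, -0.261) row [-0.0965, -0.3395, 0.0611, -0.0, 0.0002, 0.0831] n>=1.0
```

```bash
python3 -m handwheel '[[1,-0.0965,-0.3395,0,0,0,0.083],[1,-0.0965,-0.3395,0,0,0,0.083],[1,-0.0965,-0.3395,0,0,0,0.083],[1,-0.0965,-0.3395,0,0,0,0.083],[1,-0.0965,-0.3395,0,0,0,0.083],[1,-0.0965,-0.3395,0,0,0,0.083],[1,-0.0965,-0.3395,0,0,0,0.083],[1,-0.0965,-0.3395,0,0,0,0.083],[1,-0.0965,-0.3395,0,0,0,0.083],[1,-0.0965,-0.3395,0.03,0,0,0.083],[1,-0.0965,-0.3395,0.055,0,0,0.083],[1,-0.0965,-0.3395,0.0615,0,0,0.083],[1,-0.0965,-0.3395,0.0615,0,0,0.083],[1,-0.0965,-0.3395,0.0615,0,0,0.083]]'
python3 -m handwheel '[[-0.3,0,0,0,0,0,0],[-0.3,0,0,0,0,0,0],[-0.3,0,0,0,0,0,0],[-0.3,0,0,0,0,0,0],[-0.5,0,0,-0.05,0,0,0],[-0.5,0,0,-0.09,0,0,0],[-0.5,0,0,-0.09,0,0,0],[-0.5,0,0,-0.09,0,0,0]]'
python3 - <<'E'
from h import *
p=shot('wrist');save(p,'w5.png')
for k,x in [('puck',(.480,.194,.03)),('block',(.48,.194,.002))]:
    m=mask(p,k,x,80)
    if m is not None: r,e=fit([(p,m)],k,(*x,-.261));print(k,r.round(4),round(e,3))
rows((.457,-.393,.12,0.385),(.457,-.393,.017,.385))
E
```

```text
t: 18.32
tool_pos: [0.4813, 0.1937, 0.0495]
orientation: [-3.114, 0.41, -0.002]
force: [0.0, -0.3, -1.9]
opening: 0.0295
gripper_force: 25.0
t: 19.32
tool_pos: [0.4802, 0.1939, 0.1382]
orientation: [3.115, -0.408, -0.001]
force: [-0.2, -1.0, -0.0]
opening: 0.0695
gripper_force: 0.0
puck [ 0.481   0.1937  0.0233 -0.0849] 0.029
block [4.8130e-01 1.9350e-01 2.5000e-03 2.8777e+00] 0.293
(0.457, -0.393, 0.12, 0.385) row [0.1297, 0.5725, 0.0175, 0.0002, 0.0009, -0.2056] n>=9.4
(0.457, -0.393, 0.017, 0.385) row [0.13, 0.5724, 0.1205, 0.0002, 0.0009, -0.2056] n>=1.6
```

View pics/w5.png

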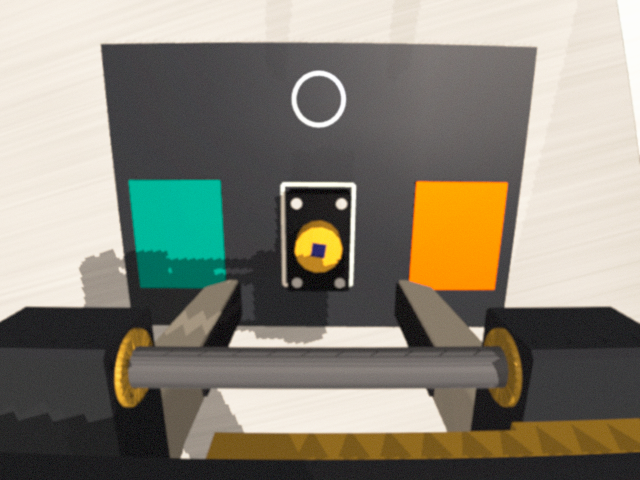

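Puck at (319,248) stands in the middle of the block's screws; block inside its rectangle. Now the box, looking before descending.

```bash
python3 -m handwheel '[[-0.5,0.13,0.5725,0.0175,0,0,-0.2056],[-0.5,0.13,0.5725,0.0175,0,0,-0.2056],[-0.5,0.13,0.5725,0.0175,0,0,-0.2056],[-0.5,0.13,0.5725,0.0175,0,0,-0.2056],[-0.5,0.13,0.5725,0.0175,0,0,-0.2056],[-0.5,0.13,0.5725,0.0175,0,0,-0.2056],[-0.5,0.13,0.5725,0.0175,0,0,-0.2056],[-0.5,0.13,0.5725,0.0175,0,0,-0.2056],[-0.5,0.13,0.5725,0.0175,0,0,-0.2056],[-0.5,0.13,0.5725,0.0175,0,0,-0.2056],[-0.5,0.13,0.5725,0.0175,0,0,-0.2056],[-0.5,0.13,0.5725,0.0175,0,0,-0.2056],[-0.5,0.13,0.5725,0.0175,0,0,-0.2056],[-0.5,0.13,0.5725,0.0175,0,0,-0.2056]]'
python3 - <<'E'
from h import *
p=shot('wrist');save(p,'w6.png')
m=mask(p,'sample_box',(.457,-.393,.013),80)
if m is not None: r,e=fit([(p,m)],'sample_box',(.457,-.393,0,.385));print(r.round(4),round(e,3))
rows((.457,-.393,.017,.385))
E
```

```text
t: 21.22
tool_pos: [0.4588, -0.3916, 0.1212]
orientation: [-3.083, -0.603, -0.0]
force: [-0.1, -0.2, -0.1]
opening: 0.0696
gripper_force: 0.0
[ 0.4575 -0.3942 -0.0025  0.3858] 0.022
(0.457, -0.393, 0.017, 0.385) row [-0.002, 0.0002, 0.1044, 0.0001, -0.0, 0.0004] n>=1.7
```

View pics/w6.png

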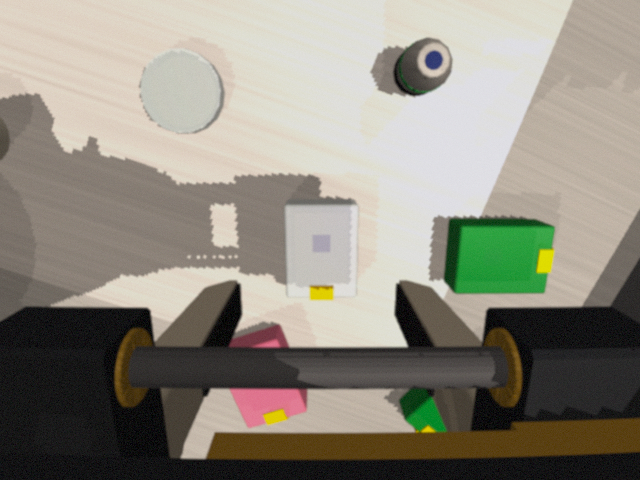

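```bash
python3 -m handwheel '[[-0.5,-0.002,0,0.05,0,0,0],[-0.5,-0.002,0,0.1,0,0,0],[-0.5,-0.002,0,0.104,0,0,0],[-0.5,-0.002,0,0.104,0,0,0],[1,-0.002,0,0.104,0,0,0],[1,-0.002,0,0.104,0,0,0],[1,-0.002,0,0.104,0,0,0],[1,-0.002,0,0.104,0,0,0],[1,-0.002,0,0.104,0,0,0],[1,-0.002,0,0.104,0,0,0],[1,-0.002,0,0.104,0,0,0],[1,-0.002,0,0.05,0,0,0],[1,-0.002,0,0,0,0,0],[1,-0.002,0,0,0,0,0],[1,-0.002,0,0,0,0,0]]' 20
python3 -c "
from h import *
rows((.5065,.295,.12,-.261),(.5065,.295,.0218,-.261))"
```

```text
t: 23.2
tool_pos: [0.4563, -0.3932, 0.1205]
orientation: [-3.083, -0.601, 0.001]
force: [-0.3, 0.1, -0.7]
opening: 0.0478
gripper_force: 20.0
(0.5065, 0.295, 0.12, -0.261) row [0.3051, -0.6189, 0.0008, -0.0001, 0.0001, 0.2057] n>=11.0
(0.5065, 0.295, 0.0218, -0.261) row [0.3051, -0.6189, 0.099, -0.0001, 0.0001, 0.2057] n>=1.6
```

```bash
python3 -m handwheel '[[1,0.305,-0.619,0,0,0,0.2057],[1,0.305,-0.619,0,0,0,0.2057],[1,0.305,-0.619,0,0,0,0.2057],[1,0.305,-0.619,0,0,0,0.2057],[1,0.305,-0.619,0,0,0,0.2057],[1,0.305,-0.619,0,0,0,0.2057],[1,0.305,-0.619,0,0,0,0.2057],[1,0.305,-0.619,0,0,0,0.2057],[1,0.305,-0.619,0,0,0,0.2057],[1,0.305,-0.619,0,0,0,0.2057],[1,0.305,-0.619,0,0,0,0.2057],[1,0.305,-0.619,0,0,0,0.2057],[1,0.305,-0.619,0,0,0,0.2057],[1,0.305,-0.619,0,0,0,0.2057],[1,0.305,-0.619,0,0,0,0.2057],[1,0.305,-0.619,0.05,0,0,0.2057],[1,0.305,-0.619,0.09,0,0,0.2057],[1,0.305,-0.619,0.099,0,0,0.2057],[1,0.305,-0.619,0.099,0,0,0.2057],[1,0.305,-0.619,0.099,0,0,0.2057]]'
python3 -m handwheel '[[-0.5,0,0,0,0,0,0],[-0.5,0,0,0,0,0,0],[-0.5,0,0,0,0,0,0],[-0.5,0,0,0,0,0,0],[-0.5,0,0,-0.05,0,0,0],[-0.5,0,0,-0.1,0,0,0],[-0.5,0,0,-0.1,0,0,0],[-0.5,0,0,-0.1,0,0,0]]'
python3 - <<'E'
from h import *
p=shot('wrist');save(p,'w7.png')
for k,x in [('sample_box',(.5065,.295,.004))]:
    m=mask(p,k,x,80)
    if m is not None: r,e=fit([(p,m)],k,(*x,-.261));print(k,r.round(4),round(e,3))
rows((.5852,-.4062,.14,0),(.5852,-.4062,.022,0))
E
```

```text
t: 25.7
tool_pos: [0.5075, 0.2945, 0.0232]
orientation: [-3.114, 0.41, -0.002]
force: [-0.6, 0.3, -0.1]
opening: 0.0478
gripper_force: 20.0
t: 26.7
tool_pos: [0.5065, 0.2947, 0.1218]
orientation: [3.115, -0.409, -0.0]
force: [-1.1, -0.7, -0.6]
opening: 0.0702
gripper_force: 0.0
sample_box [ 5.075e-01  2.948e-01  3.000e-04 -2.647e-01] 0.025
(0.5852, -0.4062, 0.14, 0) row [0.2577, 0.6562, -0.0191, 0.0005, 0.0008, -0.0831] n>=11.3
(0.5852, -0.4062, 0.022, 0) row [0.258, 0.6559, 0.0989, 0.0005, 0.0008, -0.0831] n>=1.9
```

```bash
python3 -m handwheel '[[-0.5,0.258,0.656,-0.019,0,0,-0.083],[-0.5,0.258,0.656,-0.019,0,0,-0.083],[-0.5,0.258,0.656,-0.019,0,0,-0.083],[-0.5,0.258,0.656,-0.019,0,0,-0.083],[-0.5,0.258,0.656,-0.019,0,0,-0.083],[-0.5,0.258,0.656,-0.019,0,0,-0.083],[-0.5,0.258,0.656,-0.019,0,0,-0.083],[-0.5,0.258,0.656,-0.019,0,0,-0.083],[-0.5,0.258,0.656,-0.019,0,0,-0.083],[-0.5,0.258,0.656,-0.019,0,0,-0.083],[-0.5,0.258,0.656,-0.019,0,0,-0.083],[-0.5,0.258,0.656,-0.019,0,0,-0.083],[-0.5,0.258,0.656,-0.019,0,0,-0.083],[-0.5,0.258,0.656,-0.019,0,0,-0.083],[-0.5,0.258,0.656,-0.019,0,0,-0.083],[-0.5,0.258,0.656,-0.019,0,0,-0.083]]'
python3 - <<'E'
from h import *
p=shot('wrist');save(p,'w8.png')
m=mask(p,'objective',(.5852,-.4062,.02),80)
if m is not None: r,e=fit([(p,m)],'objective',(.5852,-.4062,0,0));print(r.round(4),round(e,3))
rows((.5852,-.4062,.022,0))
E
```

```text
t: 28.8
tool_pos: [0.5869, -0.4045, 0.1413]
orientation: [-3.142, -0.001, -0.0]
force: [0.6, 0.1, 0.1]
opening: 0.0697
gripper_force: 0.0
[ 0.5852 -0.4069 -0.0056  0.276 ] 0.027
(0.5852, -0.4062, 0.022, 0) row [-0.0017, 0.0013, 0.1194, 0.0001, -0.0001, 0.0002] n>=1.9
```

View pics/w8.png

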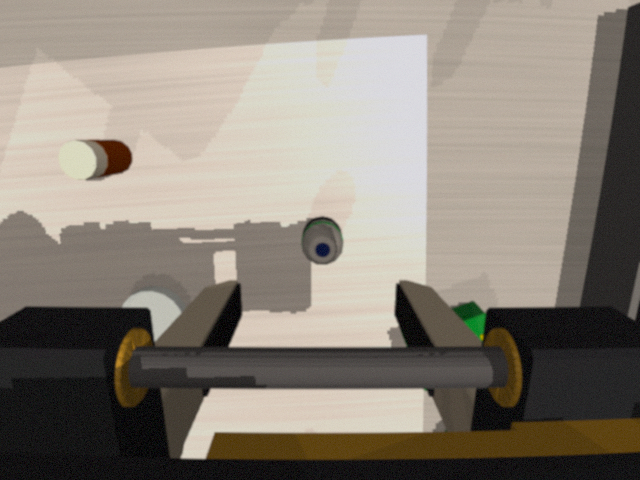

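```bash
python3 -m handwheel '[[-0.5,-0.002,0.002,0.05,0,0,0],[-0.5,-0.002,0.002,0.1,0,0,0],[-0.5,-0.002,0.002,0.119,0,0,0],[-0.5,-0.002,0.002,0.119,0,0,0],[-0.5,-0.002,0.002,0.119,0,0,0],[1,-0.002,0.002,0.119,0,0,0],[1,-0.002,0.002,0.119,0,0,0],[1,-0.002,0.002,0.119,0,0,0],[1,-0.002,0.002,0.119,0,0,0],[1,-0.002,0.002,0.119,0,0,0],[1,-0.002,0.002,0.119,0,0,0],[1,-0.002,0.002,0.119,0,0,0],[1,-0.002,0.002,0.119,0,0,0],[1,-0.002,0.002,0.06,0,0,0],[1,-0.002,0.002,0.01,0,0,0],[1,-0.002,0.002,0.01,0,0,0],[1,-0.002,0.002,0.01,0,0,0]]' 25
python3 -c "
from h import *
rows((.4515,.0925,.13,-.261),(.4515,.0925,.0268,-.261))"
```

```text
t: 31.02
tool_pos: [0.5843, -0.4074, 0.1305]
orientation: [-3.141, 0.001, 0.001]
force: [-0.3, -0.4, -1.5]
opening: 0.0283
gripper_force: 25.0
(0.4515, 0.0925, 0.13, -0.261) row [-0.133, -0.4999, 0.0007, -0.0001, 0.0002, 0.083] n>=8.3
(0.4515, 0.0925, 0.0268, -0.261) row [-0.1329, -0.4998, 0.1039, -0.0001, 0.0002, 0.083] n>=1.7
```

```bash
python3 -m handwheel '[[1,-0.133,-0.5,0,0,0,0.083],[1,-0.133,-0.5,0,0,0,0.083],[1,-0.133,-0.5,0,0,0,0.083],[1,-0.133,-0.5,0,0,0,0.083],[1,-0.133,-0.5,0,0,0,0.083],[1,-0.133,-0.5,0,0,0,0.083],[1,-0.133,-0.5,0,0,0,0.083],[1,-0.133,-0.5,0,0,0,0.083],[1,-0.133,-0.5,0,0,0,0.083],[1,-0.133,-0.5,0,0,0,0.083],[1,-0.133,-0.5,0,0,0,0.083],[1,-0.133,-0.5,0,0,0,0.083],[1,-0.133,-0.5,0.05,0,0,0.083],[1,-0.133,-0.5,0.095,0,0,0.083],[1,-0.133,-0.5,0.1045,0,0,0.083],[1,-0.133,-0.5,0.1045,0,0,0.083],[1,-0.133,-0.5,0.1045,0,0,0.083]]'
python3 -m handwheel '[[-0.3,0,0,0,0,0,0],[-0.3,0,0,0,0,0,0],[-0.3,0,0,0,0,0,0],[-0.3,0,0,0,0,0,0],[-0.5,0,0,-0.05,0,0,0],[-0.5,0,0,-0.1,0,0,0],[-0.5,0,0,-0.11,0,0,0],[-0.5,0,0,-0.11,0,0,0],[-0.5,0,0,-0.11,0,0,0]]'
python3 - <<'E'
from h import *
p=shot('wrist')
for k,x in [('objective',(.4515,.0925,.004))]:
    m=mask(p,k,x,80)
    if m is not None: r,e=fit([(p,m)],k,(*x,-.261));print(k,r.round(4),round(e,3))
rows((.645,-.255,.15,0),(.645,-.255,.03,0))
E
```

```text
t: 33.15
tool_pos: [0.4526, 0.092, 0.0276]
orientation: [-3.114, 0.411, -0.002]
force: [0.1, -0.0, -1.1]
opening: 0.0282
gripper_force: 25.0
t: 34.28
tool_pos: [0.4506, 0.0924, 0.1348]
orientation: [3.114, -0.409, -0.004]
force: [0.6, 0.8, -0.4]
opening: 0.07
gripper_force: 0.0
objective [ 0.4535  0.0921  0.0031 -0.1454] 0.045
(0.645, -0.255, 0.15, 0) row [0.2775, 0.2854, -0.0157, 0.0002, 0.001, -0.0831] n>=6.4
(0.645, -0.255, 0.03, 0) row [0.2778, 0.2852, 0.1043, 0.0002, 0.001, -0.0831] n>=1.9
```

```bash
python3 -m handwheel '[[-0.5,0.277,0.285,-0.016,0,0,-0.083],[-0.5,0.277,0.285,-0.016,0,0,-0.083],[-0.5,0.277,0.285,-0.016,0,0,-0.083],[-0.5,0.277,0.285,-0.016,0,0,-0.083],[-0.5,0.277,0.285,-0.016,0,0,-0.083],[-0.5,0.277,0.285,-0.016,0,0,-0.083],[-0.5,0.277,0.285,-0.016,0,0,-0.083],[-0.5,0.277,0.285,-0.016,0,0,-0.083],[-0.5,0.277,0.285,-0.016,0,0,-0.083],[-0.5,0.277,0.285,-0.016,0,0,-0.083],[-0.5,0.277,0.285,-0.016,0,0,-0.083],[-0.5,0.277,0.285,-0.016,0,0,-0.083]]'
python3 - <<'E'
from h import *
p=shot('wrist');save(p,'w9.png')
m=mask(p,'vial',(.645,-.255,.02),80)
if m is not None: r,e=fit([(p,m)],'vial',(.645,-.255,0,0));print(r.round(4),round(e,3))
rows((.645,-.255,.03,0))
E
```

```text
t: 35.88
tool_pos: [0.6458, -0.2538, 0.153]
orientation: [3.141, 0.001, 0.0]
force: [0.5, -0.3, -0.2]
opening: 0.0697
gripper_force: 0.0
[ 0.6446 -0.2551 -0.0045  0.1289] 0.028
(0.645, -0.255, 0.03, 0) row [-0.0009, 0.0009, 0.1229, 0.0, -0.0001, 0.0] n>=2.0
```

View pics/w9.png

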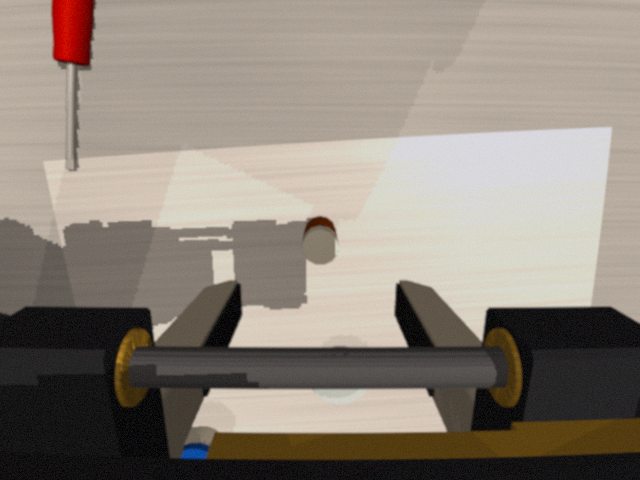

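Vial at (320,240), centred between the fingers; screwdriver and jar are clear.

```bash
python3 -m handwheel '[[-0.5,-0.001,0.001,0.05,0,0,0],[-0.5,-0.001,0.001,0.1,0,0,0],[-0.5,-0.001,0.001,0.123,0,0,0],[-0.5,-0.001,0.001,0.123,0,0,0],[-0.5,-0.001,0.001,0.123,0,0,0],[1,-0.001,0.001,0.123,0,0,0],[1,-0.001,0.001,0.123,0,0,0],[1,-0.001,0.001,0.123,0,0,0],[1,-0.001,0.001,0.123,0,0,0],[1,-0.001,0.001,0.123,0,0,0],[1,-0.001,0.001,0.123,0,0,0],[1,-0.001,0.001,0.123,0,0,0],[1,-0.001,0.001,0.123,0,0,0],[1,-0.001,0.001,0.07,0,0,0],[1,-0.001,0.001,0.02,0,0,0],[1,-0.001,0.001,0.02,0,0,0],[1,-0.001,0.001,0.02,0,0,0]]' 15
python3 -c "
from h import *
rows((.5738,.168,.133,-.261),(.5738,.168,.0328,-.261))"
```

```text
t: 38.1
tool_pos: [0.6447, -0.2554, 0.1324]
orientation: [3.142, -0.001, -0.0]
force: [-0.9, -0.0, -0.3]
opening: 0.0245
gripper_force: 15.0
(0.5738, 0.168, 0.133, -0.261) row [-0.071, -0.4233, -0.0006, 0.0, 0.0, 0.083] n>=6.9
(0.5738, 0.168, 0.0328, -0.261) row [-0.071, -0.4233, 0.0996, 0.0, 0.0, 0.083] n>=1.6
```

```bash
python3 -m handwheel '[[1,-0.071,-0.423,0,0,0,0.083],[1,-0.071,-0.423,0,0,0,0.083],[1,-0.071,-0.423,0,0,0,0.083],[1,-0.071,-0.423,0,0,0,0.083],[1,-0.071,-0.423,0,0,0,0.083],[1,-0.071,-0.423,0,0,0,0.083],[1,-0.071,-0.423,0,0,0,0.083],[1,-0.071,-0.423,0,0,0,0.083],[1,-0.071,-0.423,0,0,0,0.083],[1,-0.071,-0.423,0,0,0,0.083],[1,-0.071,-0.423,0.05,0,0,0.083],[1,-0.071,-0.423,0.09,0,0,0.083],[1,-0.071,-0.423,0.1,0,0,0.083],[1,-0.071,-0.423,0.1,0,0,0.083],[1,-0.071,-0.423,0.1,0,0,0.083],[1,-0.071,-0.423,0.1,0,0,0.083]]'
python3 -m handwheel '[[0,0,0,0,0,0,0],[0,0,0,0,0,0,0],[0,0,0,0,0,0,0],[0,0,0,0,0,0,0],[-0.3,0,0,-0.05,0,0,0],[-0.3,0,0,-0.1,0,0,0],[-0.3,-0.03,0,-0.16,0,0,0],[-0.3,-0.06,0,-0.22,0,0,0],[-0.3,-0.06,0,-0.22,0,0,0],[-0.3,-0.06,0,-0.22,0,0,0],[-0.3,-0.06,0,-0.22,0,0,0]]'
python3 - <<'E'
from h import *
p=shot('wrist');save(p,'w10.png');s=shot('side')
for k,x in [('vial',(.5738,.168,.002)),('objective',(.4515,.0925,.004)),('sample_box',(.5065,.295,.004)),('puck',(.48,.194,.03))]:
    pm=[(q,m) for q,l in((p,50),(s,15)) if (m:=mask(q,k,x,l)) is not None]
    if pm: r,e=fit(pm,k,(*x,-.261));print(k,len(pm),r.round(4),round(e,3))
for k,x in [('jar',(.441,-.147,.0)),('screwdriver',(.79,-.087,.01))]:
    m=mask(s,k,x); 
    if m is not None: ys,xs=np.where(m);print(k,xs.mean().round(1),ys.mean().round(1))
E
```

```text
t: 40.1
tool_pos: [0.5747, 0.1675, 0.0337]
orientation: [-3.114, 0.41, -0.002]
force: [-0.2, 0.3, -0.2]
opening: 0.0244
gripper_force: 15.0
t: 41.48
tool_pos: [0.5154, 0.1827, 0.2504]
orientation: [3.113, -0.409, -0.005]
force: [0.2, -0.1, 0.9]
opening: 0.0601
gripper_force: 0.0
vial 2 [ 5.748e-01  1.686e-01  4.000e-04 -1.248e-01] 0.16
objective 2 [ 0.4554  0.1172 -0.0086 -1.5604] 0.494
sample_box 2 [ 0.5077  0.2955  0.0017 -0.2623] 0.505
puck 1 [ 0.4808  0.1945  0.0219 -0.0834] 0.036
jar 264.2 263.2
screwdriver 407.1 229.1
```

View pics/w10.png

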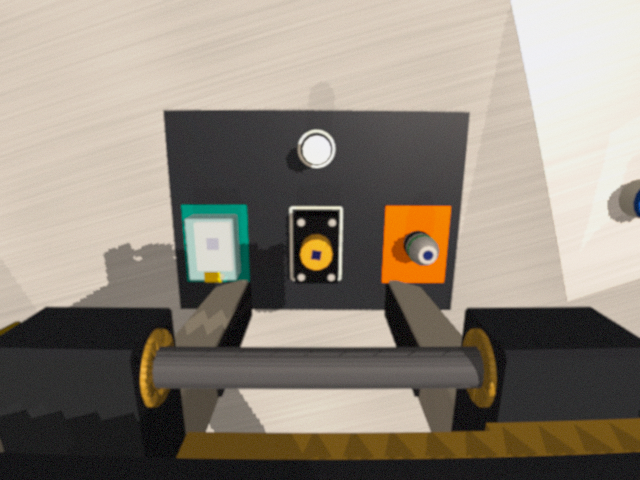

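Run:
```python
from h import *
p=shot('wrist')
for x in [(.452,.0923,.004),(.452,.0923,.048),(.4805,.194,.052),(.5745,.1685,.052),(.507,.295,.03)]: print(x,proj(p,x).round(1))
```

```text
(0.452, 0.0923, 0.004) [416.4 245.5]
(0.452, 0.0923, 0.048) [427.5 257.6]
(0.4805, 0.194, 0.052) [316.6 257.6]
(0.5745, 0.1685, 0.052) [316.9 151.4]
(0.507, 0.295, 0.03) [211.9 251.6]
```

```bash
python3 -c "
from plant import robot
print(robot.close_job())"
```

```text
the job is handed in; nothing more can be done
None
```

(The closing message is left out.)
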